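Refit the pressure roller and latch its swing guard

TASK

Put the loose rubber pressure roller back on its spindle, lowered all the way down onto the shoulder without dropping or ramming it. Then swing the perforated guard shut over it without slamming, and press it home by feel, without forcing it, until the sprung latch rides over the strike and snaps in; leave it latched and leave everything else where it is.

Things in the scene. Friction and masses are not known exactly. Their poses are not given: they have to be found in the camera images.
- roller_center (a point): Centre of the loose pressure roller to be fitted: upright grey rubber-covered cylinder, 48 mm diameter, 50 mm tall, about 0.24 kg, standing on the table, with an open steel-lined through bore of 20 mm. The point lies on its axis 25 mm above its underside; z is its axis. Of the three rollers only this one has an open bore and no pin on top.
- station: Roller station: aluminium base plate 12 mm thick, fixed to the table. Origin on the spindle's axis at table height; x from the front (guard side) to the rear, y left along the shut guard. The plate spans x -90 to 250, y -150 to 150 mm. From x = 64 mm back stand a trimming slide and air cylinder, up to 100 mm high. A hinge post, 104 mm high, stands at x = -52, y = 126 mm.
- spindle_top (a point): Tip of the fixed upright spindle, on its axis, 78 mm above the table: 16 mm diameter, its last 10 mm tapered to 7 mm. The roller sits on a 28 mm wide shoulder 22 mm above the table: the seated roller's centre is then 47 mm and its top 72 mm above the table.
- guard (a joint): Angle of the guard about its vertical hinge: 0 = shut square across the front, positive = free edge swung out to the front (station -x); 1.57 = pointing straight out. It stays where left, and can be pushed 0.1 past 0. Latched it reads between -0.06 and 0.06, as the keeper stands. The sheet bends if pushed with over 20 N; faster than 1.8 rad/s in the last 0.2 rad counts as slamming.
- guard_hinge (a point): Point on the guard's hinge axis, 62 mm above the table. Axes turn with the guard: -y from the hinge along the front to the latch edge, -x out of the outer face, z up. The front is a perforated sheet frame 200 mm wide, 8 mm thick, 18 to 100 mm above the table; a perforated top (94 to 100 mm high, 50 to 175 mm from the hinge) reaches 98 mm inwards, over the roller when shut.
- guard_push (a point): Middle of the plain push plate (34 mm wide) on the guard's outer face: 147 mm from the hinge, 4 mm out from the hinge plane, 62 mm above the table, 38 mm below the guard's top edge. Axes as guard_hinge; pushing along its +x shuts the guard. Beside it the latch case (165 to 199 mm from the hinge) stands 26 mm out of the face; a bow handle 80 mm from the hinge stands 30 mm out.
- latch_bolt (a joint): How far the sprung latch bolt is pushed into its case (m): 0 = fully out, at most 0.0085. The strike pushes it in about 5 mm, then it springs out behind (0 again). Riding over takes 4 to 14 N at the push plate; a rubber buffer, met about 1 mm before the bolt drops in, pushes back with about 10 N more per mm there. A slow push that builds up to 16 N at the plate latches it; unlatched, the guard is not held shut.
- buffer (a joint): How far the rubber buffer on the keeper is pressed in by the guard (m): 0 = free, at most 0.006. The shut guard meets it with its inner face 192 mm from the hinge. A latched guard leaves it pressed in by 0.0004 to 0.0016; with the guard unlatched it is free.
- bolt_tip (a point): Tip of the steel latch bolt: stands 9 mm out of the guard's free edge, 209 mm from the hinge, 60 mm above the table; inner side bevelled at 30 degrees. Axes as guard_hinge. The keeper with strike and buffer stands at about x = -58, y = -120 mm of the station, 78 mm high; its slotted foot lets it stand up to 12 mm nearer or farther along x from start to start, which is not measured.
- big_roller: Bystander: steel roller 60 mm diameter, 58 mm tall, with a pin on top; origin under its centre.
- slim_roller: Bystander: slim black roller 34 mm diameter, 66 mm tall, with a pin on top; origin under its centre.
- wrench: Bystander: open wrench 170 mm long lying flat along its x; origin under its middle.
- star_knob: Bystander: black star knob 38 mm wide, 26 mm high.
- edge_coil: Bystander: coil of edging strip lying flat, 120 mm diameter, 22 mm high.
- bead_jar: Bystander: jar 72 mm diameter, 110 mm high.
- offcut: Bystander: white board offcut 130 x 45 x 18 mm lying flat.
Mind the look-alikes: they are no part of the job. Several things look just like the part that bears roller_center: the one meant starts farthest to the robot's left.

How it is judged (in metres and radians):
On the way, in this order (a step that is already met when the one before it is completed fails the run):
1. the roller sits on its spindle, down on the shoulder, with the guard still open (horizontal distance between roller_center and spindle_top below 0.005 m and z of roller_center in the frame of station below 0.05 m and angle between roller_center's own z axis and vertical below 0.06 rad and value of joint guard above 0.4 rad), for 0.2 s.
2. the guard is shut and the latch bolt has sprung out behind the strike (value of joint guard below 0.08 rad and value of joint latch_bolt below 0.0012 m and value of joint buffer above 0.00025 m), for 0.2 s.
At the end, for the whole second after the job is handed in: Roller on the spindle: centre within 5 mm of its axis, at most 50 mm above the table, upright within 0.06 rad. Guard shut (below 0.08 rad), still and latched: bolt sprung out (within 1.2 mm), buffer held pressed (over 0.25 mm). Everything else within 25 mm of its start (all of step 2 and horizontal distance between roller_center and spindle_top below 0.005 m and z of roller_center in the frame of station below 0.05 m and angle between roller_center's own z axis and vertical below 0.06 rad and velocity of joint guard between -0.05 and 0.05 rad/s); the robot touches nothing.
It fails at once if the robot pushes on the guard with more than 20 N (contact force between any of the fingers, the arm and guard above 20 N).
It fails at once if the guard is slammed (faster than 1.8 rad/s in the last 0.2 rad) (value of joint guard below 0.2 rad and velocity of joint guard below -1.8 rad/s).
It fails at once if the roller is dropped or rammed onto the station (more than 40 N) (contact force between roller and station above 40 N).
It fails at once if a bystander is moved by more than 25 mm (distance of any of big_roller, slim_roller, wrench, star_knob, edge_coil, bead_jar, offcut from where it was at the start of the episode above 0.025 m).
It also fails if it takes over 56 s, if anything falls off the work surface, if the arm or the gripper's body presses on something with over 40 N, if the wrist force passes 120 N, or if a joint passes its speed limit or range.

ROBOT

A 6-joint arm with a two-finger parallel gripper is mounted at the origin on the work surface. World frame = base frame: x ahead of the robot, y to its left, z up, the work surface at z = 0. Lengths are in mm, angles in rad, forces in N, time in s.
With the tool pointing down it reaches from about 350 to 875 mm from the base axis. Payload 4.2 kg.
Tool frame: the origin (TCP) lies midway between the tips of the shut fingers; the grasp point (between the pads) lies 19 mm behind it; x points along the fingers, z is the direction in which the jaws open and shut, and the axes are right-handed (so a half turn about x gives the same grasp; the last joint's range is limited). The gripper opens to 85 mm and grips with 20 to 120 N. Pads are 22 mm wide; open, the fingers measure 114 mm over their backs; the gripper's body (76 mm by 85 mm) begins 54 mm behind the grasp point. The pads swing forward as they close: fully open they stand 13 mm farther back than shut.
Start: joints at [-0.898, 0.385, 0.008, 0, -1.194, -0.259], TCP at [251.32, -572.222, 231.312] pointing down, gripper open.
Joint ranges: [-3.14, 3.14], [-1.21, 2.06], [-1.07, 1.41], [-3.16, 2.05], [-2.99, -0.16], [-3.1, 3.1]. Speed limits (rad/s): [2.79, 2.79, 3.14, 3.14, 3.14, 3.14].

INTERFACE

Orientations are given as [roll, pitch, yaw] about the fixed x, y, z axes, in that order (R = Rz(yaw) Ry(pitch) Rx(roll)).
In Python, from cell import ctrl, optics, workorder gives the robot as it stands. The module is installed in compiled form; this text tells all that it offers.
- The arm moves only by the tool drive_tool, never from a script. Its argument "motion" is a list of rows, each an object with "hand": the opening in per cent of the stroke, from 0 (shut) to 100 (fully open); "offset": the shift along the world's x, y, z in mm, a list of three; "turn": the turn about the world's z in rad. A call has 1 to 5 rows; each row is the pose to reach, as a shift and turn from the pose measured when the call began; what a row does not reach only later rows make up. A row lasts 1/10 s, in which the tool goes at most 50 mm and 8.59 degrees, less where a joint would pass 70% of its speed; a pose out of reach is approached as far as the arm can. A call with a gripper value outside its range is refused whole. The fingers move at their own pace and stop on an object; the grip force is fixed at half the most. Time passes only in rows, so rows that repeat a pose let the fingers close. It gives the time, the measured TCP pose, the force and the opening at its end, in the units of the state.
- ctrl.sense(): the state, without advancing time (a new reading comes with each control period).
- optics.grab_frame(name): name is "side" or "top"; returns a dict with "color" (400x640x3 uint8, red, green, blue), "camera_matrix" (3x3 intrinsics, pixels), "rvec" (rotation vector, rad) and "tvec" (3), from world to camera coordinates, as OpenCV has them. Camera axes: x right, y down, z forward; pixel columns grow to the right and rows downward; lengths in mm; the calibration is good to about 2 mm. A picture is of the moment at which its call begins. There is no depth.
- workorder.close_job(): hands the job in, once; it reports no verdict.
The state is a dict: "t": time; "q": joint angles; "qvel": joint speeds; "joint_efforts": joint torques, N m; "ee_pos": TCP position; "ee_rot": TCP orientation; "contact_force": force on the tool from outside, world axes, zero at the start; "moment": the same for the moment, N m; "finger_gap": finger opening in mm.
Only numpy, scipy, OpenCV 4.12 (cv2) and the standard library are available. Lean on these libraries where they do the work, as an engineer would, in place of code of your own. Each camera call takes 0.05 s, during which the arm holds its last target.

## Working session

There is one attempt and no reset: what is moved stays moved. The work goes in short steps, Python scripts to look and compute and a tool call to move; the robot and the scene stay as the last step left them, time stands still between calls to the robot, and variables do not carry over. Pictures are saved under pics/ and viewed, and the job is handed in when it is done.

Besides the shell and the picture viewer there is one more tool, called as a command line: name --argument value ..., lists and objects as JSON in quotes. drive_tool: Moves the arm, as the interface text tells. Its arguments: {"type":"object","properties":{"motion":{"type":"array","items":{"type":"object","properties":{"hand":{"type":"number"},"offset":{"type":"array","items":{"type":"number"}},"turn":{"type":"number"}}}}},"required":["motion"]}

```bash
mkdir -p pics; cat > h.py <<'E'
import numpy as np, cv2, pickle
from cell import ctrl, optics, workorder
def grab(n,tag):
    f=optics.grab_frame(n); cv2.imwrite(f'pics/{tag}.png',f['color'][:,:,::-1]); pickle.dump(f,open(f'pics/{tag}.pkl','wb')); return f
def load(tag): return pickle.load(open(f'pics/{tag}.pkl','rb'))
def ray(f,u,v):
    R=cv2.Rodrigues(np.array(f['rvec'],float))[0]; t=np.array(f['tvec'],float).ravel()
    K=np.array(f['camera_matrix']); d=R.T@np.linalg.solve(K,[u,v,1.]); return -R.T@t,d/np.linalg.norm(d)
def onz(f,u,v,z):
    c,d=ray(f,u,v); return c+d*(z-c[2])/d[2]
def proj(f,P):
    return cv2.projectPoints(np.array(P,float).reshape(-1,3),np.array(f['rvec'],float),np.array(f['tvec'],float),np.array(f['camera_matrix']),None)[0].reshape(-1,2)
E
python3 - <<'E'
from h import *
for n in('side','top'):
    f=grab(n,n+'0'); c,d=ray(f,320,200); print(n,c,d,f['camera_matrix'][0][0])
s=ctrl.sense(); print(s['t'],s['ee_pos'],s['ee_rot'],s['contact_force'],s['finger_gap'])
E
```

```text
side [-3.72307711e-01 -1.06150444e+03  6.94518867e+02] [ 0.43495271  0.73825014 -0.51556073] 436.70326139326414
top [ 466.81833179 -156.97329014 1105.95163468] [ 0.07533451 -0.03625182 -0.99649913] 387.9601791147283
0.1 [ 251.07965135 -571.76356494  230.32788607] [0.06611582 1.56877652 2.05055262] [ 0.36058943 -0.10826394  0.87707256] 85.27379759927035
```

View pics/side0.png

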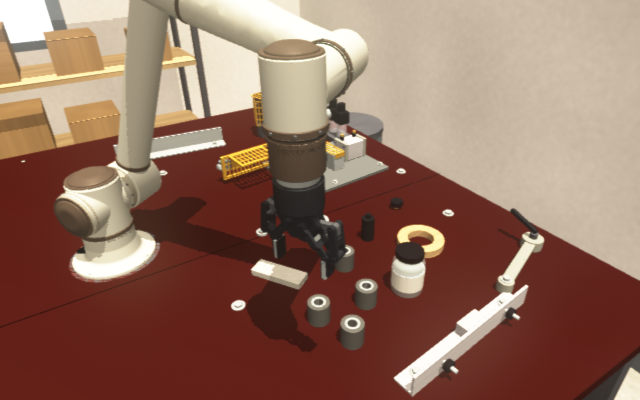

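View pics/top0.png

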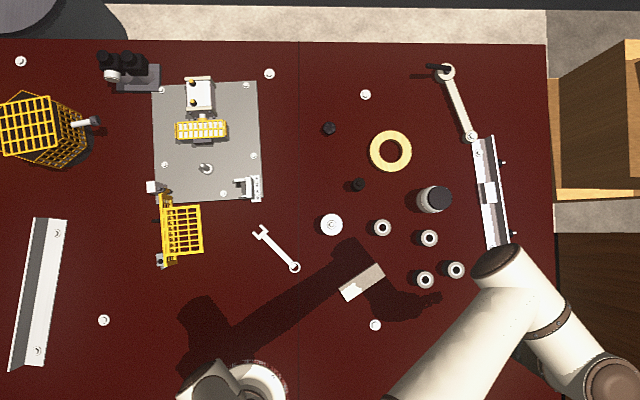

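The top view has four open-bore rollers, at (382,228), (428,238), (456,270) and (425,280). The leftmost is at (382,228). The pinned steel roller is at (331,224). The spindle is near (206,168) and the guard is open at about (180,230). I'll zoom in next.

```bash
python3 - <<'E'
from h import *
f=load('top0'); 
im=f['color'][:,:,::-1]
a=cv2.resize(im[70:280,140:280],None,fx=4,fy=4,interpolation=cv2.INTER_CUBIC)[:,:]
a=cv2.resize(a,None,fx=.7,fy=.7); 
b=cv2.resize(im[200:300,310:480],(0,0),fx=4,fy=4,interpolation=cv2.INTER_CUBIC)
cv2.imwrite('pics/z1.png',a);cv2.imwrite('pics/z2.png',b)
for n,u,v,z in [('roller',382,228,50),('spindle',206,168,78),('cornerTL',152,83,12),('TR',256,80,12),('BR',262,200,12),('big',331,224,58),('r2',428,238,50)]: print(n,onz(f,u,v,z).round(1))
E
```

```text
roller [ 470.  -364.6   50. ]
spindle [629.6 107.9  78. ]
cornerTL [884.3 282.3  12. ]
TR [895.8 -13.3  12. ]
BR [549.5 -33.2  12. ]
big [ 481.  -224.7   58. ]
r2 [ 442.5 -490.6   50. ]
```

View pics/z1.png

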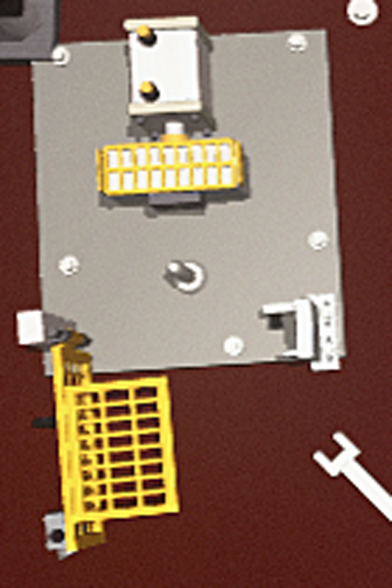

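View pics/z2.png

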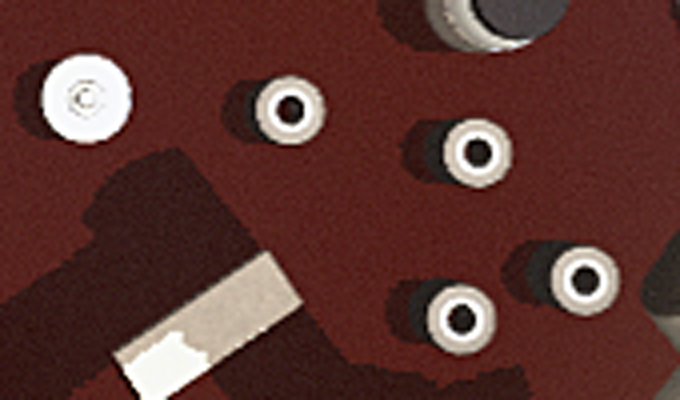

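```bash
python3 - <<'E'
from h import *
f=load('top0'); im=f['color']
def ell(u,v,r,lo,hi,z,dark=False):
    g=im.min(2) if not dark else im.max(2)
    m=((g>lo)&(g<hi)).astype(np.uint8)
    n,l,st,c=cv2.connectedComponentsWithStats(m); 
    best=None
    for i in range(1,n):
        d=np.hypot(*(c[i]-[u,v]))
        if d<r and st[i,4]>10: print(i,st[i],c[i].round(2),onz(f,*c[i],z).round(1))
print('ring>110');ell(382,228,5,110,256,50)
print('bore dark');ell(382,228,3,-1,70,50,True)
print(im[228,370:396].tolist())
print('plate')
hsv=cv2.cvtColor(im,cv2.COLOR_RGB2HSV)
m=((hsv[...,1]<45)&(hsv[...,2]>90)).astype(np.uint8); m[:75]=0;m[210:]=0;m[:,:140]=0;m[:,280:]=0
m=cv2.morphologyEx(m,cv2.MORPH_OPEN,np.ones((3,3)))
cv2.imwrite('pics/pm.png',cv2.resize(m*255,None,fx=1,fy=1))
# edge lines
def line(pts): return np.polyfit(*pts,1)
R=[(max(np.where(m[v])[0]),v) for v in range(95,165)]
L=[(min(np.where(m[v])[0]),v) for v in range(95,180)]
B=[(u,max(np.where(m[:,u])[0])) for u in range(178,225)]
T=[(u,min(np.where(m[:,u])[0])) for u in list(range(160,180))+list(range(220,250))]
for n,P in (('R',R),('L',L),('B',B),('T',T)):
    X=np.array([onz(f,u,v,12) for u,v in P])[:,:2]
    vx,vy,x0,y0=cv2.fitLine(X.astype(np.float32),cv2.DIST_HUBER,0,.01,.01).ravel()
    print(n,vx,vy,x0,y0,np.degrees(np.arctan2(vy,vx)))
b=cv2.resize(f['color'][150:185,185:230,::-1],None,fx=14,fy=14,interpolation=cv2.INTER_CUBIC);cv2.imwrite('pics/z3.png',b)
s=load('side0')['color'][170:300,210:420,::-1];cv2.imwrite('pics/z4.png',cv2.resize(s,None,fx=3.6,fy=3.6,interpolation=cv2.INTER_CUBIC))
E
```

```text
ring>110
225 [374 219  17  17 187] [382.18 227.18] [ 472.3 -365.1   50. ]
bore dark
642 [380 224   6   7  34] [382.26 227.  ] [ 472.8 -365.3   50. ]
[[56, 28, 24], [49, 34, 32], [39, 34, 32], [32, 27, 26], [188, 177, 161], [214, 204, 190], [202, 190, 174], [251, 253, 255], [234, 231, 230], [102, 79, 77], [34, 4, 0], [50, 18, 14], [42, 23, 17], [40, 31, 31], [29, 25, 21], [16, 5, 5], [252, 254, 255], [255, 255, 255], [229, 221, 208], [217, 206, 189], [183, 169, 152], [108, 72, 62], [78, 21, 14], [89, 38, 35], [91, 34, 31], [86, 32, 25]]
plate
R 0.99791604 0.06452582 752.17413 -21.74718 3.6996272
L 0.9978444 0.06562404 723.72943 273.98904 3.7626843
B 0.069822274 -0.9975594 548.0069 137.0307 -85.996216
T 0.06764079 -0.99770975 884.9329 124.65681 -86.121506
```

View pics/z3.png

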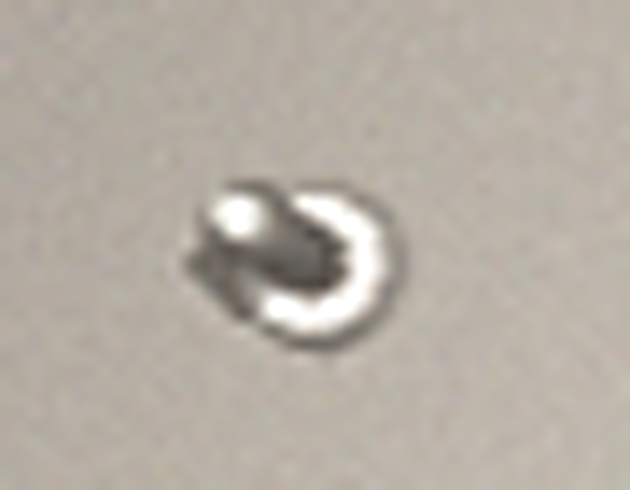

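View pics/z4.png

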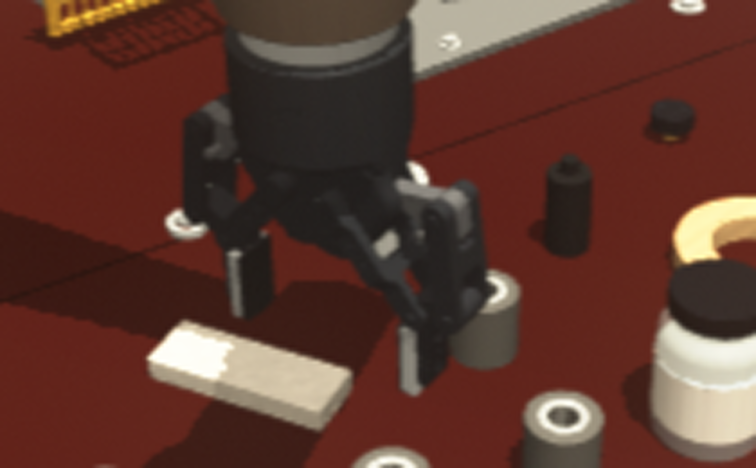

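```bash
python3 - <<'E'
from h import *
f=load('top0')
print(onz(f,201.8,164.9,78),onz(f,207.0,168.3,22))
E
```

```text
[637.82333808 119.14543068  78.        ] [637.58512122 119.5836563   22.        ]
```

drive_tool --motion '[{"hand": 100, "offset": [40, 35, 0], "turn": 0.14}, {"hand": 100, "offset": [80, 70, 0], "turn": 0.28}, {"hand": 100, "offset": [120, 110, 0], "turn": 0.42}, {"hand": 100, "offset": [160, 150, 0], "turn": 0.56}, {"hand": 100, "offset": [190, 180, 0], "turn": 0.7}]'

```text
t: 0.6
ee_pos: [433.5, -398.5, 230.0]
ee_rot: [-0.025, 1.568, 2.665]
contact_force: [0.5, -1.1, -0.0]
finger_gap: 85.3
```

drive_tool --motion '[{"hand": 100, "offset": [39, 33, -40], "turn": 0}, {"hand": 100, "offset": [39, 33, -80], "turn": 0}, {"hand": 100, "offset": [39, 33, -120], "turn": 0}, {"hand": 100, "offset": [39, 33, -130], "turn": 0}, {"hand": 100, "offset": [39, 33, -130], "turn": 0}]'

```text
t: 1.1
ee_pos: [471.6, -365.3, 98.4]
ee_rot: [0.07, 1.564, 2.76]
contact_force: [0.2, -0.2, -0.7]
finger_gap: 85.3
```

```bash
python3 - <<'E'
from h import *
f=grab('side','side1'); grab('top','top1'); s=ctrl.sense(); print(s['ee_pos'],s['ee_rot'],s['q'],s['contact_force'])
print(proj(f,[[472.5,-365,50],[637.6,119.4,78],[637.6,119.4,22],s['ee_pos']]))
E
```

```text
[ 473.55368634 -366.69478764  101.86248723] [ 2.30224824  1.57000861 -1.29098005] [-3.88502831e-01  4.59828629e-01 -2.26696863e-01  7.99662506e-04
 -8.83782866e-01 -6.36398219e-02] [0.66639468 0.22694065 0.33714264]
[[343.59409293 248.95465291]
 [304.01840748 151.84369114]
 [304.66266138 166.74433389]
 [344.51079063 231.47528554]]
```

View pics/side1.png

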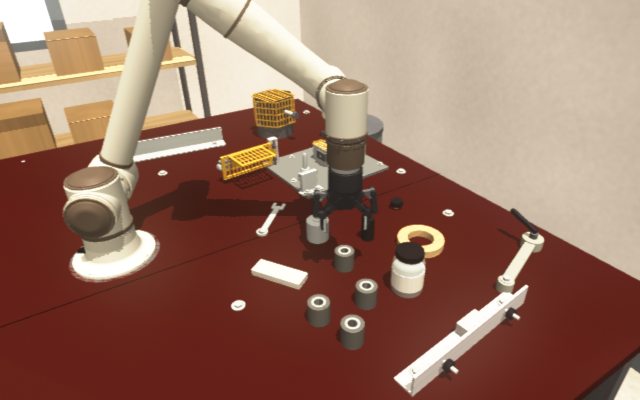

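Side view: the gripper hovers over the target roller, whose top is at (344,252). The tool projects to (344,231) and no neighbours are near the fingers, so I'll descend.

drive_tool --motion '[{"hand": 100, "offset": [0, 0, -30], "turn": 0}, {"hand": 100, "offset": [0, 0, -60], "turn": 0}, {"hand": 100, "offset": [0, 0, -80], "turn": 0}, {"hand": 100, "offset": [0, 0, -86], "turn": 0}, {"hand": 100, "offset": [0, 0, -86], "turn": 0}]'

```text
t: 1.7
ee_pos: [474.3, -367.6, 17.1]
ee_rot: [2.841, 1.568, -0.753]
contact_force: [-0.7, 0.3, -0.6]
finger_gap: 85.4
```

drive_tool --motion '[{"hand": 20, "offset": [0, 0, 0], "turn": 0}, {"hand": 20, "offset": [0, 0, 0], "turn": 0}, {"hand": 20, "offset": [0, 0, 0], "turn": 0}, {"hand": 20, "offset": [0, 0, 0], "turn": 0}, {"hand": 20, "offset": [0, 0, 0], "turn": 0}]'

```text
t: 2.2
ee_pos: [474.3, -367.8, 19.1]
ee_rot: [2.794, 1.567, -0.799]
contact_force: [-2.6, 1.4, 7.0]
finger_gap: 47.1
```

```bash
python3 - <<'E'
from h import *
s=ctrl.sense(); print(s['t'],s['ee_pos'],s['ee_rot'],s['contact_force'],s['finger_gap'])
E
```

```text
2.2 [ 474.31189429 -367.78570239   19.12193621] [ 2.79424579  1.56714882 -0.79890484] [-2.60821413  1.44769614  7.01457119] 47.10733829291674
```

drive_tool --motion '[{"hand": 20, "offset": [0, 0, 8], "turn": 0}, {"hand": 20, "offset": [0, 0, 30], "turn": 0}, {"hand": 20, "offset": [0, 0, 70], "turn": 0}, {"hand": 20, "offset": [0, 0, 110], "turn": 0}, {"hand": 20, "offset": [0, 0, 130], "turn": 0}]'

```text
t: 2.7
ee_pos: [475.8, -368.6, 153.6]
ee_rot: [2.988, 1.56, -0.605]
contact_force: [0.7, -0.1, -2.2]
finger_gap: 46.5
```

```bash
python3 - <<'E'
from h import *
f=grab('side','side2'); g=grab('top','top2'); s=ctrl.sense(); print(s['t'],s['ee_pos'],s['ee_rot'],s['contact_force'],s['finger_gap'],s['q'])
a=cv2.resize(f['color'][120:280,260:420,::-1],None,fx=2.5,fy=3.5*2.5/3.5); b=cv2.resize(g['color'][150:310,300:460,::-1],None,fx=2.5,fy=2.5)
cv2.imwrite('pics/z5.png',np.hstack([a,b]))
E
```

```text
2.8 [ 476.32306047 -368.7268715   153.41730772] [ 3.04189616  1.55841951 -0.5508467 ] [ 0.24289929  0.58566813 -2.21136699] 47.11991390480447 [-0.38923175  0.40498073 -0.16900826  0.00239066 -0.9845931  -0.06322882]
```

View pics/z5.png

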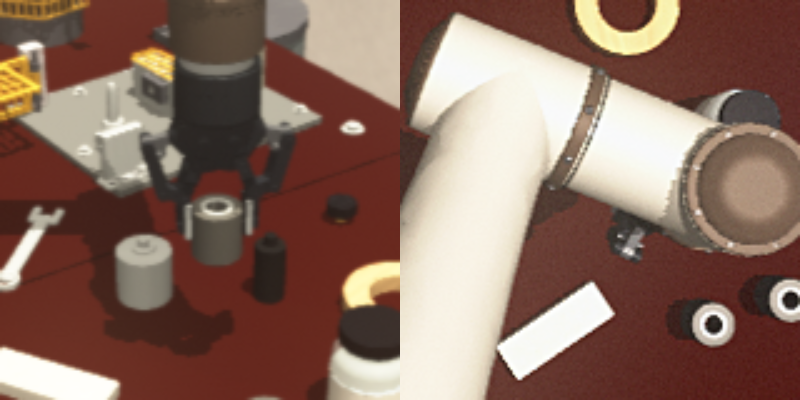

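```bash
python3 - <<'E'
from h import *
f=load('side2')
a=cv2.resize(f['color'][135:185,280:340,::-1],None,fx=10,fy=10,interpolation=cv2.INTER_CUBIC)
b=cv2.resize(f['color'][190:235,325:370,::-1],None,fx=10,fy=10,interpolation=cv2.INTER_CUBIC)
cv2.imwrite('pics/z6.png',a);cv2.imwrite('pics/z7.png',b)
print(proj(f,[[637.6,119.4,78],[637.6,119.4,22]]))
for z in (178,183,188):print(z,proj(f,[[475,-368,z]]))
E
```

```text
[[304.01840748 151.84369114]
 [304.66266138 166.74433389]]
178 [[345.61560966 203.86118243]]
183 [[345.63478872 201.96693381]]
188 [[345.65406658 200.06292799]]
```

View pics/z6.png

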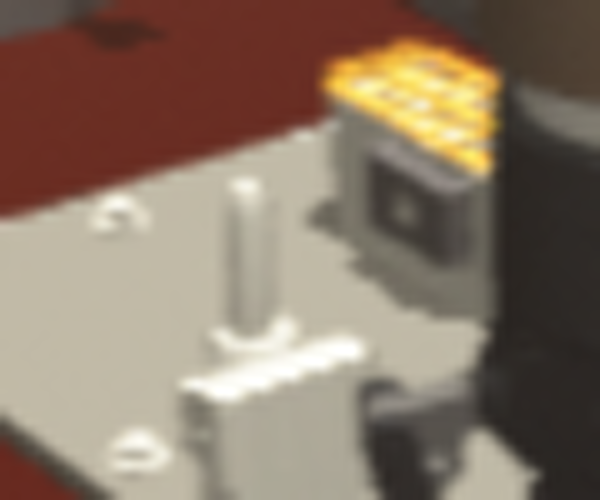

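View pics/z7.png

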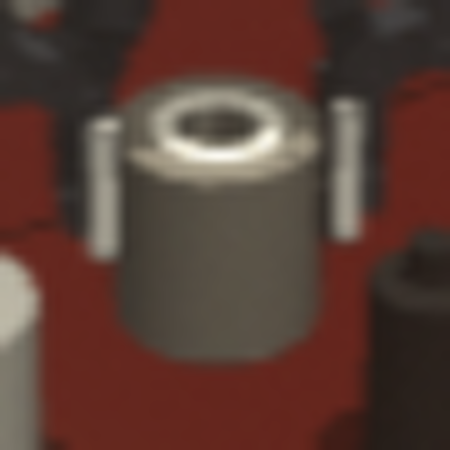

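drive_tool --motion '[{"hand": 20, "offset": [8, 23, 0], "turn": -0.1}, {"hand": 20, "offset": [22, 65, 0], "turn": -0.22}, {"hand": 20, "offset": [36, 108, 0], "turn": -0.34}, {"hand": 20, "offset": [50, 150, 0], "turn": -0.46}, {"hand": 20, "offset": [64, 193, 0], "turn": -0.58}]'

```text
t: 3.3
ee_pos: [539.3, -173.9, 151.4]
ee_rot: [2.786, 1.56, -1.392]
contact_force: [0.8, 0.2, -2.7]
finger_gap: 46.6
```

drive_tool --motion '[{"hand": 20, "offset": [14, 43, 0], "turn": -0.1}, {"hand": 20, "offset": [28, 86, 0], "turn": -0.22}, {"hand": 20, "offset": [42, 128, 0], "turn": -0.33}, {"hand": 20, "offset": [56, 165, 0], "turn": -0.4}, {"hand": 20, "offset": [65, 190, 0], "turn": -0.46}]'

```text
t: 3.8
ee_pos: [603.9, 18.8, 149.2]
ee_rot: [2.53, 1.559, -2.109]
contact_force: [0.5, -0.3, -2.4]
finger_gap: 47.2
```

```bash
python3 - <<'E'
from h import *
from scipy.spatial.transform import Rotation as Ro
s=ctrl.sense(); print(s['t'],s['ee_pos'],s['ee_rot'],s['contact_force'],s['finger_gap'],s['q'])
R=Ro.from_euler('xyz',s['ee_rot']).as_matrix(); print(np.arctan2(R[1,2],R[0,2]),R[:,0])
E
```

```text
3.8 [603.85148718  18.79031462 149.15540618] [ 2.53042512  1.55904998 -2.10914009] [ 0.48498909 -0.25946495 -2.44331284] 47.191601200395475 [ 0.30279088  0.42058434 -0.15806164  0.00929991 -1.0009259  -1.80581534]
1.6436525188840578 [-0.00602239 -0.0100847  -0.99993101]
```

drive_tool --motion '[{"hand": 20, "offset": [14, 40, 0], "turn": 0}, {"hand": 20, "offset": [26, 78, 0], "turn": 0}, {"hand": 20, "offset": [32, 96, 0], "turn": 0}, {"hand": 20, "offset": [34, 100, 0], "turn": 0}, {"hand": 20, "offset": [34, 100, 0], "turn": 0}]'

```text
t: 4.3
ee_pos: [637.1, 118.8, 147.5]
ee_rot: [2.385, 1.557, -2.254]
contact_force: [0.4, -0.3, -2.3]
finger_gap: 46.9
```

```bash
python3 - <<'E'
from h import *
f=grab('side','side3'); P=[]
g=grab('top','top3')
for i in range(8):
    s=ctrl.sense(); P.append(s['ee_pos'])
    if i<7: optics.grab_frame('side')
print(np.mean(P,0),np.std(P,0),s['t'],s['contact_force'])
a=cv2.resize(f['color'][95:185,260:350,::-1],None,fx=8,fy=8,interpolation=cv2.INTER_CUBIC)[:600]
cv2.imwrite('pics/z8.png',a)
print(proj(f,[[637.6,119.4,78],np.mean(P,0)]))
for z in (172,177,182):print(z,proj(f,[[637.6,119.4,z]]))
E
```

```text
[637.50932395 117.6781068  149.11933306] [0.27039512 0.28818382 0.3756321 ] 4.75 [ 0.04667278  0.04795222 -2.28565868]
[[304.01840748 151.84369114]
 [303.39663316 132.24481191]]
172 [[302.87939254 125.49995474]]
177 [[302.81667345 124.0493548 ]]
182 [[302.75373091 122.59358663]]
```

View pics/z8.png

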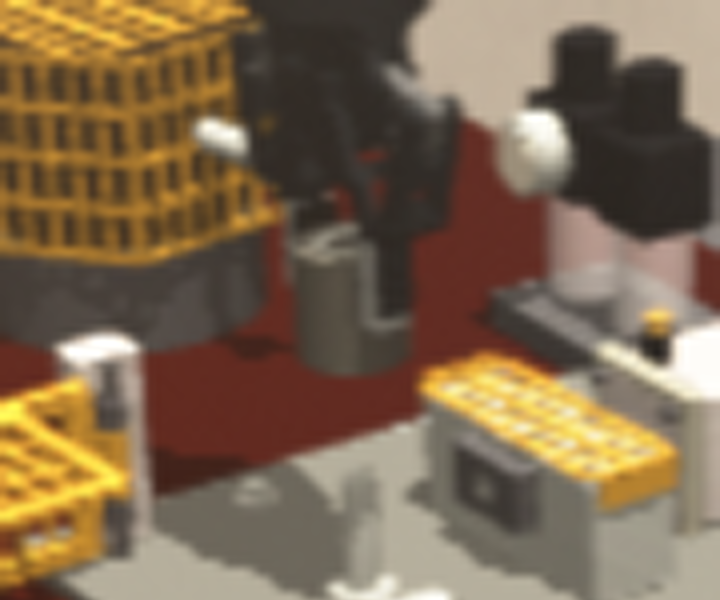

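View pics/top3.png

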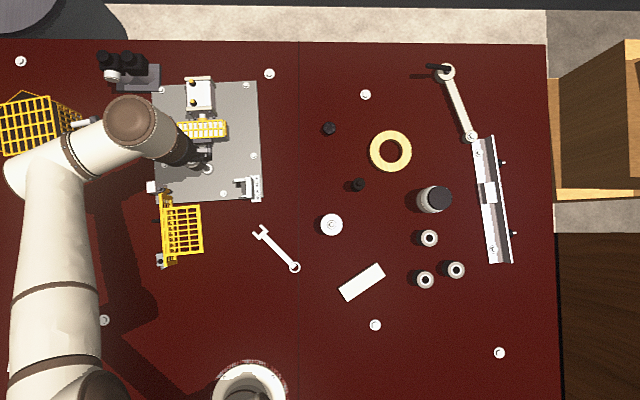

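```bash
python3 - <<'E'
from h import *
f=load('side3'); im=f['color'].astype(int)
for v in (132,134,136,138): print(v,[tuple(x) for x in im[v,293:316]])
print()
for v in (156,158,160,162,164): print(v,im[v,297:314].mean(1).round().astype(int).tolist())
E
```

```text
132 [(np.int64(81), np.int64(47), np.int64(39)), (np.int64(96), np.int64(44), np.int64(34)), (np.int64(98), np.int64(44), np.int64(34)), (np.int64(88), np.int64(49), np.int64(39)), (np.int64(74), np.int64(59), np.int64(49)), (np.int64(73), np.int64(65), np.int64(55)), (np.int64(77), np.int64(70), np.int64(59)), (np.int64(81), np.int64(74), np.int64(63)), (np.int64(85), np.int64(78), np.int64(66)), (np.int64(86), np.int64(79), np.int64(67)), (np.int64(83), np.int64(75), np.int64(64)), (np.int64(81), np.int64(74), np.int64(65)), (np.int64(96), np.int64(92), np.int64(82)), (np.int64(98), np.int64(93), np.int64(84)), (np.int64(69), np.int64(64), np.int64(57)), (np.int64(51), np.int64(46), np.int64(41)), (np.int64(50), np.int64(44), np.int64(39)), (np.int64(51), np.int64(44), np.int64(39)), (np.int64(67), np.int64(42), np.int64(36)), (np.int64(89), np.int64(43), np.int64(34)), (np.int64(97), np.int64(43), np.int64(35)), (np.int64(98), np.int64(44), np.int64(35)), (np.int64(98), np.int64(44), np.int64(35))]
134 [(np.int64(98), np.int64(45), np.int64(35)), (np.int64(98), np.int64(44), np.in
[... 2717 characters left out ...]
), np.int64(58), np.int64(48)), (np.int64(86), np.int64(53), np.int64(43)), (np.int64(97), np.int64(45), np.int64(36)), (np.int64(98), np.int64(44), np.int64(34)), (np.int64(98), np.int64(43), np.int64(34)), (np.int64(98), np.int64(44), np.int64(35))]

156 [101, 102, 109, 137, 162, 150, 125, 128, 126, 128, 151, 169, 169, 148, 111, 97, 97]
158 [101, 101, 102, 106, 130, 141, 120, 123, 125, 126, 146, 169, 171, 169, 164, 146, 116]
160 [102, 101, 102, 101, 102, 106, 114, 126, 145, 154, 158, 169, 171, 171, 171, 171, 171]
162 [101, 101, 101, 101, 102, 109, 122, 141, 158, 156, 159, 170, 171, 171, 171, 171, 171]
164 [102, 101, 101, 101, 101, 105, 123, 147, 156, 152, 155, 169, 171, 171, 171, 171, 172]
```

drive_tool --motion '[{"hand": 20, "offset": [0, 1, -12], "turn": 0}, {"hand": 20, "offset": [0, 1, -26], "turn": 0}, {"hand": 20, "offset": [0, 1, -38], "turn": 0}, {"hand": 20, "offset": [0, 1, -43], "turn": 0}, {"hand": 20, "offset": [0, 1, -43], "turn": 0}]'

```text
t: 5.25
ee_pos: [637.0, 118.9, 104.5]
ee_rot: [2.403, 1.556, -2.238]
contact_force: [-0.2, -0.8, -3.7]
finger_gap: 46.9
```

```bash
python3 - <<'E'
from h import *
f=grab('side','side4'); P=[];s=ctrl.sense(); P.append(s['ee_pos'])
for i in range(4):
    optics.grab_frame('side');s=ctrl.sense(); P.append(s['ee_pos'])
print(np.mean(P,0),np.std(P,0),s['t'],s['contact_force'])
a=cv2.resize(f['color'][115:185,270:340,::-1],None,fx=8,fy=8,interpolation=cv2.INTER_CUBIC)
cv2.imwrite('pics/z9.png',a)
E
```

```text
[638.15243456 119.31499205 106.62087675] [0.24690899 0.10038202 0.55556461] 5.5 [-0.05596134 -0.12979759 -3.18502668]
```

View pics/z9.png

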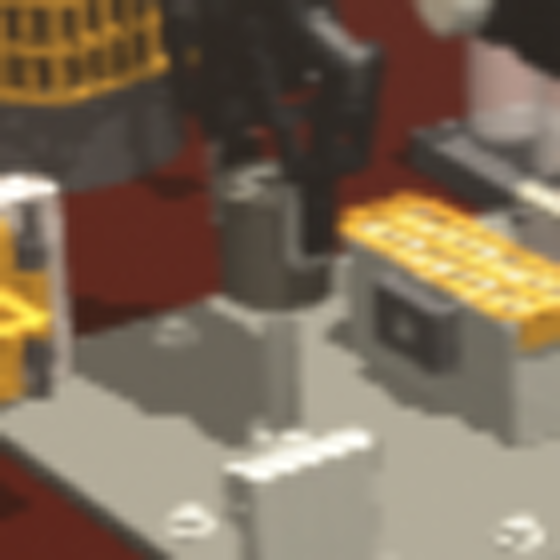

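drive_tool --motion '[{"hand": 20, "offset": [0, 0, -4], "turn": 0}, {"hand": 20, "offset": [0, 0, -8], "turn": 0}, {"hand": 20, "offset": [0, 0, -12], "turn": 0}, {"hand": 20, "offset": [0, 0, -15], "turn": 0}, {"hand": 20, "offset": [0, 0, -17], "turn": 0}]'

```text
t: 6.0
ee_pos: [638.0, 119.3, 89.5]
ee_rot: [2.582, 1.56, -2.059]
contact_force: [-0.1, 0.2, -3.0]
finger_gap: 47.1
```

drive_tool --motion '[{"hand": 20, "offset": [0, 0, -2], "turn": 0}, {"hand": 20, "offset": [0, 0, -4], "turn": 0}, {"hand": 20, "offset": [0, 0, -6], "turn": 0}, {"hand": 20, "offset": [0, 0, -8], "turn": 0}, {"hand": 20, "offset": [0, 0, -10], "turn": 0}]'

```text
t: 6.5
ee_pos: [638.1, 119.3, 79.4]
ee_rot: [2.596, 1.56, -2.044]
contact_force: [0.7, 0.0, -3.0]
finger_gap: 46.9
```

drive_tool --motion '[{"hand": 20, "offset": [0, 0, -4], "turn": 0}, {"hand": 20, "offset": [0, 0, -8], "turn": 0}, {"hand": 20, "offset": [0, 0, -12], "turn": 0}, {"hand": 20, "offset": [0, 0, -16], "turn": 0}, {"hand": 20, "offset": [0, 0, -18], "turn": 0}]'

```text
t: 7.0
ee_pos: [637.8, 119.2, 60.8]
ee_rot: [2.538, 1.559, -2.103]
contact_force: [0.4, 0.1, -3.1]
finger_gap: 46.6
```

drive_tool --motion '[{"hand": 20, "offset": [0, 0, -3], "turn": 0}, {"hand": 20, "offset": [0, 0, -6], "turn": 0}, {"hand": 20, "offset": [0, 0, -9], "turn": 0}, {"hand": 20, "offset": [0, 0, -11], "turn": 0}, {"hand": 20, "offset": [0, 0, -12], "turn": 0}]'

```text
t: 7.5
ee_pos: [637.8, 119.2, 48.5]
ee_rot: [2.526, 1.559, -2.114]
contact_force: [0.3, -0.9, -1.9]
finger_gap: 46.8
```

drive_tool --motion '[{"hand": 20, "offset": [0, 0, -1], "turn": 0}, {"hand": 20, "offset": [0, 0, -2], "turn": 0}, {"hand": 20, "offset": [0, 0, -3], "turn": 0}, {"hand": 20, "offset": [0, 0, -4], "turn": 0}, {"hand": 20, "offset": [0, 0, -4], "turn": 0}]'

```text
t: 8.0
ee_pos: [637.6, 119.1, 44.3]
ee_rot: [2.506, 1.559, -2.135]
contact_force: [-0.1, 0.1, -3.2]
finger_gap: 47.0
```

drive_tool --motion '[{"hand": 20, "offset": [0, 0, -0.5], "turn": 0}, {"hand": 20, "offset": [0, 0, -1], "turn": 0}, {"hand": 20, "offset": [0, 0, -1.5], "turn": 0}, {"hand": 20, "offset": [0, 0, -2], "turn": 0}, {"hand": 20, "offset": [0, 0, -2], "turn": 0}]'

```text
t: 8.5
ee_pos: [637.6, 119.1, 42.2]
ee_rot: [2.5, 1.559, -2.141]
contact_force: [0.5, -0.3, -2.4]
finger_gap: 47.1
```

drive_tool --motion '[{"hand": 20, "offset": [0, 0, -0.5], "turn": 0}, {"hand": 20, "offset": [0, 0, -1], "turn": 0}, {"hand": 20, "offset": [0, 0, -1.5], "turn": 0}, {"hand": 20, "offset": [0, 0, -1.5], "turn": 0}]'

```text
t: 8.9
ee_pos: [637.7, 119.1, 41.3]
ee_rot: [2.52, 1.559, -2.12]
contact_force: [-1.5, 0.3, 0.2]
finger_gap: 46.8
```

drive_tool --motion '[{"hand": 20, "offset": [0, 0, -0.5], "turn": 0}, {"hand": 20, "offset": [0, 0, -1], "turn": 0}, {"hand": 20, "offset": [0, 0, -1], "turn": 0}]'

```text
t: 9.2
ee_pos: [637.8, 119.2, 41.2]
ee_rot: [2.555, 1.559, -2.085]
contact_force: [-2.9, 0.9, 5.1]
finger_gap: 46.5
```

drive_tool --motion '[{"hand": 70, "offset": [0, 0, 0], "turn": 0}, {"hand": 80, "offset": [0, 0, 0], "turn": 0}, {"hand": 90, "offset": [0, 0, 0], "turn": 0}, {"hand": 90, "offset": [0, 0, 0], "turn": 0}]'

```text
t: 9.6
ee_pos: [637.9, 119.2, 41.0]
ee_rot: [2.566, 1.559, -2.074]
contact_force: [0.1, -0.5, 0.2]
finger_gap: 76.8
```

```bash
python3 - <<'E'
from h import *
f=grab('side','side5'); s=ctrl.sense(); print(s['t'],s['ee_pos'],s['contact_force'],s['finger_gap'])
print(proj(f,[[637.6,119.4,78],[637.6,119.4,72],[637.6,119.4,22]]))
a=cv2.resize(f['color'][115:190,270:345,::-1],None,fx=8,fy=8,interpolation=cv2.INTER_CUBIC)
cv2.imwrite('pics/z10.png',a)
E
```

```text
9.65 [637.85085095 119.12773266  41.03314691] [-0.03566861  1.005153   -0.48894364] 77.11065665751423
[[304.01840748 151.84369114]
 [304.08861797 153.4675562 ]
 [304.66266138 166.74433389]]
```

View pics/z10.png

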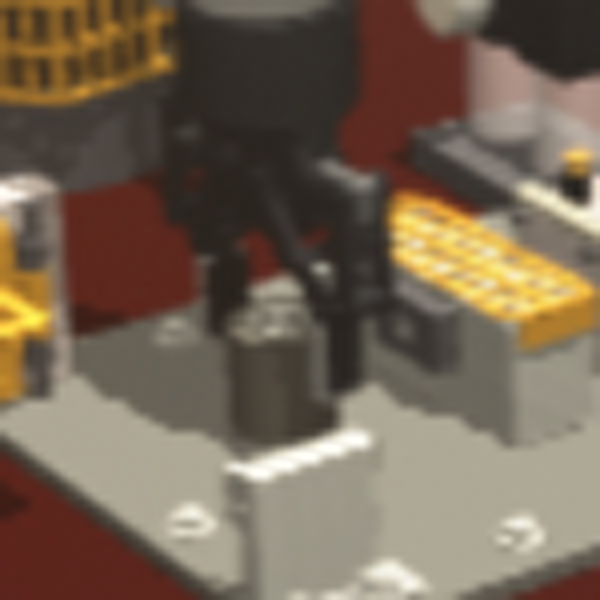

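drive_tool --motion '[{"hand": 90, "offset": [0, 0, 15], "turn": 0}, {"hand": 90, "offset": [0, 0, 40], "turn": 0}, {"hand": 90, "offset": [0, 0, 75], "turn": 0}, {"hand": 90, "offset": [0, 0, 105], "turn": 0}, {"hand": 90, "offset": [0, 0, 120], "turn": 0}]'

```text
t: 10.15
ee_pos: [639.5, 119.5, 166.0]
ee_rot: [-3.108, 1.562, -1.464]
contact_force: [0.9, 0.4, 0.5]
finger_gap: 76.5
```

```bash
python3 - <<'E'
from h import *
f=grab('side','side6'); s=ctrl.sense(); print(s['t'],s['ee_pos'],s['contact_force'])
a=cv2.resize(f['color'][115:190,205:345,::-1],None,fx=5,fy=5,interpolation=cv2.INTER_CUBIC)
cv2.imwrite('pics/z11.png',a)
g=load('top0'); yw=.066; c,sn=np.cos(yw),np.sin(yw); O=np.array([637.6,119.4])
def st2w(x,y): return O+[c*x-sn*y, sn*x+c*y]
b=cv2.resize(g['color'][180:275,145:215,::-1],None,fx=6,fy=6,interpolation=cv2.INTER_CUBIC)
H=np.array([-52,126.])
for th in(1.45,1.57,1.7):
    d=np.array([-np.sin(th),-np.cos(th)]);o=np.array([-np.cos(th),np.sin(th)])
    pts=[(*st2w(*(H+d*k+o*w)),z) for k,w,z in((0,0,100),(0,0,104),(200,0,100),(200,-4,100),(200,4,100),(175,-98,100),(50,-98,100),(147,4,62))]
    p=proj(g,pts); print(th,np.round(pts[-1],1),p.round(1).tolist())
    if th==1.57:
        for q in p: cv2.circle(b,tuple(np.int32((q-[145,180]+.5)*6)),3,(255,0,0),-1)
cv2.imwrite('pics/z12.png',b)
E
```

```text
10.2 [640.40227531 119.74606579 167.86601823] [ 0.13087823 -0.2153909   2.50202612]
1.45 [432.2 218.3  62. ] [[151.1, 186.6], [150.5, 186.4], [163.8, 263.5], [165.3, 263.2], [162.2, 263.8], [200.4, 246.4], [192.2, 198.6], [164.2, 242.7]]
1.57 [430.5 235.9  62. ] [[151.1, 186.6], [150.5, 186.4], [154.3, 264.7], [155.9, 264.6], [152.7, 264.8], [192.7, 252.1], [190.4, 203.4], [157.5, 243.4]]
1.7 [430.9 255.   62. ] [[151.1, 186.6], [150.5, 186.4], [143.9, 264.8], [145.5, 264.9], [142.3, 264.7], [183.6, 257.2], [187.7, 208.3], [150.2, 243.2]]
```

View pics/z11.png

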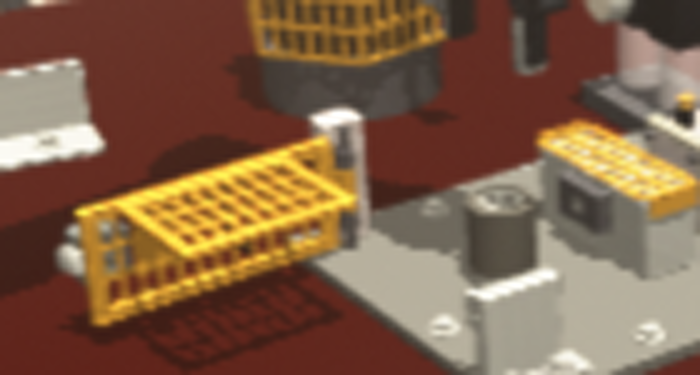

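View pics/z12.png

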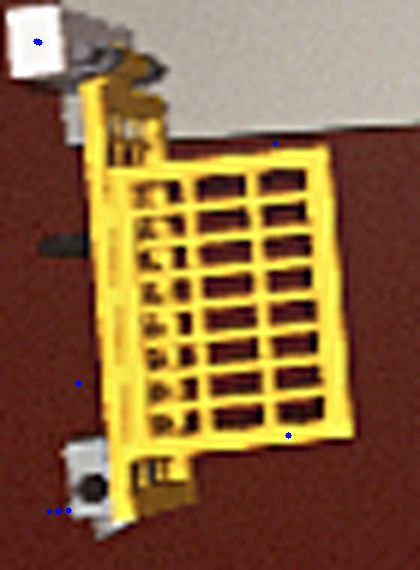

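```bash
python3 - <<'E'
from h import *
g=load('top0')
def w(cx,cy,z): return onz(g,145+cx/6-.5,180+cy/6-.5,z)[:2]
A=w(93,80,100);B=w(123,519,100);C=w(328,149,100);D=w(352,437,100)
print(A,B,C,D)
d=(B-A)/np.linalg.norm(B-A);print('len',np.linalg.norm(B-A),'dir',d,'theta', np.arctan2(-d[1],-d[0]))
print('CD',np.linalg.norm(D-C),(D-C)/np.linalg.norm(D-C))
H=B-200*d;print('hinge from B',H)
n=np.array([d[1],-d[0]]); print('C along/perp',(C-H)@d,(C-H)@n,(D-H)@d,(D-H)@n)
print(w(35,42,104))
t=np.array([577.4,241.7]); print('st hinge along/perp',(t-H)@d,(t-H)@n)
E
```

```text
[561.27055502 218.68074516] [374.44262931 201.27681785] [531.58835336 118.07020437] [408.6369628  105.59505692]
len 187.63680479274262 dir [-0.99568912 -0.09275327] theta 0.092886783361313
CD 123.58265956716086 [-0.99489193 -0.10094578]
hinge from B [573.58045402 219.82747195]
C along/perp 51.2493972642517 -97.423699902749 174.8278703042754 -98.44092494614482
[577.19442365 242.1436807 ]
st hinge along/perp -5.8318288986030264 21.42396290540641
```

drive_tool --motion '[{"hand": 50, "offset": [-20, 11, 0], "turn": 0.14}, {"hand": 20, "offset": [-42, 24, 0], "turn": 0.28}, {"hand": 0, "offset": [-64, 37, 0], "turn": 0.42}, {"hand": 0, "offset": [-86, 50, 0], "turn": 0.56}, {"hand": 0, "offset": [-108, 63, 0], "turn": 0.7}]'

```text
t: 10.7
ee_pos: [531.4, 183.0, 168.0]
ee_rot: [-2.726, 1.562, -0.376]
contact_force: [-0.1, 0.3, -0.8]
finger_gap: 3.4
```

drive_tool --motion '[{"hand": 0, "offset": [-22, 13, 0], "turn": 0.14}, {"hand": 0, "offset": [-44, 26, 0], "turn": 0.28}, {"hand": 0, "offset": [-66, 39, 0], "turn": 0.42}, {"hand": 0, "offset": [-88, 52, 0], "turn": 0.56}, {"hand": 0, "offset": [-105, 62, 0], "turn": 0.7}]'

```text
t: 11.2
ee_pos: [425.1, 245.4, 168.3]
ee_rot: [-2.701, 1.562, 0.355]
contact_force: [0.9, 0.4, 0.4]
finger_gap: -0.1
```

```bash
cat >> h.py <<'E'
from scipy.spatial.transform import Rotation as Ro
H=np.array([573.5,220.]); YW=.066
def st(n=1):
    s=ctrl.sense(); R=Ro.from_euler('xyz',s['ee_rot']).as_matrix()
    print('t',s['t'],'p',np.round(s['ee_pos'],1),'F',np.round(s['contact_force'],1),'jaw',round(np.arctan2(R[1,2],R[0,2]),3),'gap',round(s['finger_gap'],1),'q6',round(s['q'][5],2),'wrist',np.round(R[:,0],3)); return s
def do(th):
    d=np.array([-np.sin(th),-np.cos(th)]);o=np.array([-np.cos(th),np.sin(th)]); M=np.array([[np.cos(YW),-np.sin(YW)],[np.sin(YW),np.cos(YW)]]); return M@d,M@o
def tcp(th,k=144,off=15.): # finger centre when touching
    d,o=do(th); return H+k*d+off*o, 1.5708+YW-th
E
python3 - <<'E'
from h import *
s=st()
for th in (1.54,1.4,1.2,1,.8,.6,.4,.2,.1,0): print(th,tcp(th)[0].round(1),round(tcp(th)[1],3))
print(tcp(1.54,off=45))
E
```

```text
t 11.2 p [425.1 245.4 168.3] F [0.9 0.4 0.4] jaw 3.056 gap -0.1 q6 -0.95 wrist [ 0.008  0.003 -1.   ]
1.54 [428.7 221. ] 0.097
1.4 [430.  200.8] 0.237
1.2 [436.7 172.7] 0.437
1 [448.8 146.4] 0.637
0.8 [465.9 123.1] 0.837
0.6 [487.3 103.7] 1.037
0.4 [512.1  88.9] 1.237
0.2 [539.4  79.3] 1.437
0.1 [553.6  76.6] 1.537
0 [568.   75.3] 1.637
(array([425.82504364, 250.87243536]), 0.0968)
```

drive_tool --motion '[{"hand": 0, "offset": [1, 6, -25], "turn": 0.1}, {"hand": 0, "offset": [1, 6, -60], "turn": 0.18}, {"hand": 0, "offset": [1, 6, -95], "turn": 0.18}, {"hand": 0, "offset": [1, 6, -108], "turn": 0.18}, {"hand": 0, "offset": [1, 6, -108], "turn": 0.18}]'

```text
t: 11.7
ee_pos: [424.9, 250.2, 58.4]
ee_rot: [-3.063, 1.567, 0.173]
contact_force: [-0.6, 0.5, 0.6]
finger_gap: 0.1
```

```bash
python3 - <<'E'
from h import *
f=grab('side','side7');g=grab('top','top7'); st()
a=cv2.resize(f['color'][110:200,200:320,::-1],None,fx=4,fy=4,interpolation=cv2.INTER_CUBIC)
b=cv2.resize(g['color'][180:270,140:230,::-1],None,fx=4,fy=4,interpolation=cv2.INTER_CUBIC)
cv2.imwrite('pics/z13.png',np.hstack([a,b])[:,:800])
E
```

```text
t 11.8 p [426.5 251.7  60.8] F [0.6 0.7 0.6] jaw -3.047 gap 0.2 q6 -0.77 wrist [ 0.008  0.005 -1.   ]
```

View pics/z13.png

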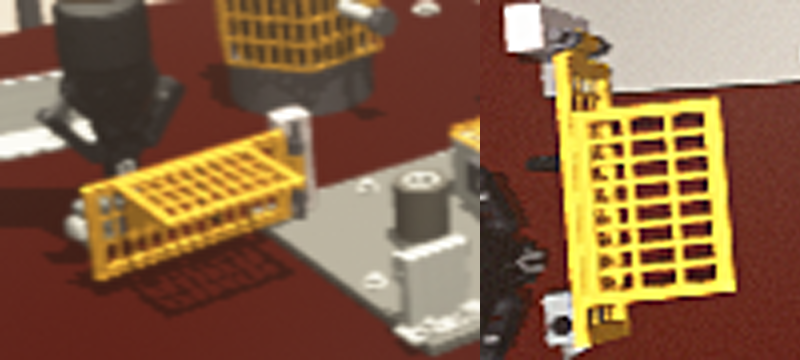

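drive_tool --motion '[{"hand": 0, "offset": [1, -8, 0], "turn": 0}, {"hand": 0, "offset": [2, -18, 0], "turn": 0}, {"hand": 0, "offset": [2, -23, 0], "turn": 0}, {"hand": 0, "offset": [2, -26, 0], "turn": 0}, {"hand": 0, "offset": [3, -29, 0], "turn": 0}]'

```text
t: 12.3
ee_pos: [429.6, 222.3, 61.2]
ee_rot: [-2.693, 1.56, 0.543]
contact_force: [-0.8, 1.6, 0.2]
finger_gap: 0.1
```

drive_tool --motion '[{"hand": 0, "offset": [0, -3, 0], "turn": 0.02}, {"hand": 0, "offset": [0, -6, 0], "turn": 0.04}, {"hand": 0, "offset": [0, -9, 0], "turn": 0.06}, {"hand": 0, "offset": [0, -12, 0], "turn": 0.08}]'

```text
t: 12.7
ee_pos: [430.0, 210.5, 61.4]
ee_rot: [-2.695, 1.56, 0.623]
contact_force: [1.6, 1.3, 1.6]
finger_gap: 0.3
```

```bash
python3 - <<'E'
from h import *
f=grab('side','side8');g=grab('top','top8'); st()
a=cv2.resize(f['color'][110:200,200:320,::-1],None,fx=4,fy=4,interpolation=cv2.INTER_CUBIC)
b=cv2.resize(g['color'][180:270,140:230,::-1],None,fx=4,fy=4,interpolation=cv2.INTER_CUBIC)
cv2.imwrite('pics/z14.png',np.hstack([a,b])[:,:800])
E
```

```text
t 12.8 p [429.7 210.   61.3] F [ 0.8 -0.1  0.9] jaw -2.967 gap 0.0 q6 -0.62 wrist [ 0.008  0.006 -1.   ]
```

View pics/z14.png

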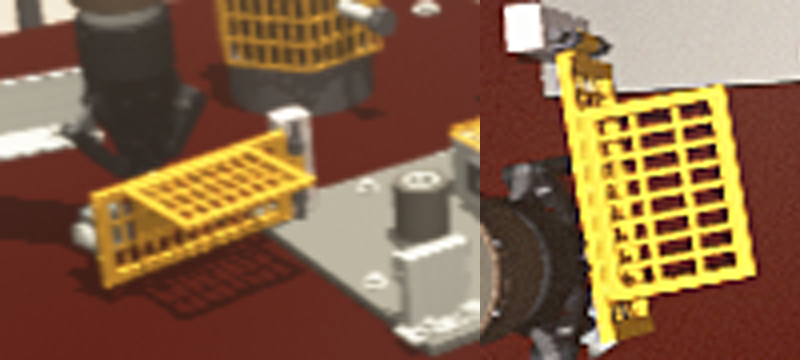

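```bash
python3 - <<'E'
from h import *
prev=1.465
for start in (1.465,1.165,.865,.565):
    a=tcp(start)
    print(start,[(np.round(tcp(start-.06*i)[0]-a[0],1).tolist(),round(.06*i,2)) for i in range(1,6)])
E
```

```text
1.465 [([0.8, -8.6], 0.06), ([2.2, -17.2], 0.12), ([4.1, -25.7], 0.18), ([6.5, -34.1], 0.24), ([9.4, -42.2], 0.3)]
1.165 [([3.4, -8.0], 0.06), ([7.2, -15.8], 0.12), ([11.5, -23.3], 0.18), ([16.3, -30.6], 0.24), ([21.4, -37.6], 0.3)]
0.865 [([5.6, -6.7], 0.06), ([11.6, -13.0], 0.12), ([17.9, -18.9], 0.18), ([24.6, -24.4], 0.24), ([31.6, -29.6], 0.3)]
0.565 [([7.3, -4.7], 0.06), ([14.9, -9.0], 0.12), ([22.7, -12.8], 0.18), ([30.7, -16.1], 0.24), ([38.9, -18.9], 0.3)]
```

drive_tool --motion '[{"hand": 0, "offset": [1, -8.5, -1], "turn": 0.06}, {"hand": 0, "offset": [2, -17, -1], "turn": 0.12}, {"hand": 0, "offset": [4, -25.5, -2], "turn": 0.18}, {"hand": 0, "offset": [6.5, -34, -2], "turn": 0.24}, {"hand": 0, "offset": [9.5, -42, -2], "turn": 0.3}]'

```text
t: 13.3
ee_pos: [440.2, 168.4, 60.9]
ee_rot: [-2.811, 1.558, 0.809]
contact_force: [-1.7, 1.4, 11.3]
finger_gap: -0.3
```

drive_tool --motion '[{"hand": 0, "offset": [3.5, -8, 0], "turn": 0.06}, {"hand": 0, "offset": [7, -16, 0], "turn": 0.12}, {"hand": 0, "offset": [11.5, -23.5, 0], "turn": 0.18}, {"hand": 0, "offset": [16.5, -30.5, 0], "turn": 0.24}, {"hand": 0, "offset": [21.5, -37.5, 0], "turn": 0.3}]'

```text
t: 13.8
ee_pos: [462.1, 130.8, 61.2]
ee_rot: [-2.841, 1.558, 1.083]
contact_force: [0.6, 1.7, 1.8]
finger_gap: -0.1
```

```bash
python3 - <<'E'
from h import *
g=grab('top','top9'); s=st()
print(tcp(.865))
b=cv2.resize(g['color'][150:280,140:290,::-1],None,fx=4,fy=4,interpolation=cv2.INTER_CUBIC)
cv2.imwrite('pics/z15.png',b)
E
```

```text
t 13.85 p [462.7 130.3  61.2] F [ 0.9 -0.9  1. ] jaw -2.359 gap 0.1 q6 0.18 wrist [ 0.006  0.011 -1.   ]
(array([459.83974456, 130.32087014]), 0.7718)
```

View pics/z15.png

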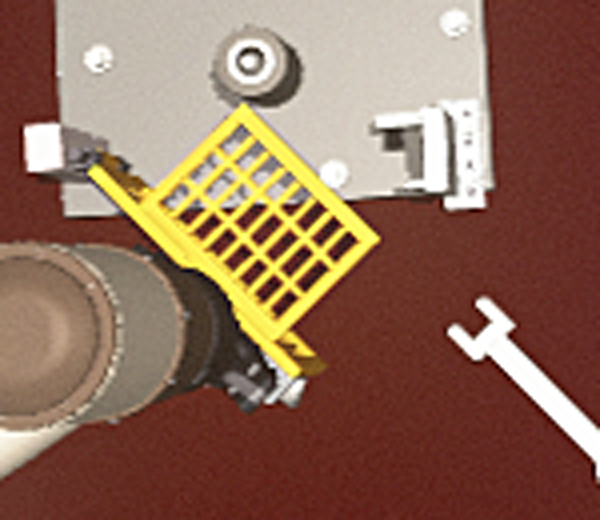

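drive_tool --motion '[{"hand": 0, "offset": [0, 0, 3], "turn": 0}, {"hand": 0, "offset": [0, 0, 7], "turn": 0}, {"hand": 0, "offset": [0, 0, 8], "turn": 0}]'

```text
t: 14.15
ee_pos: [462.6, 130.5, 69.6]
ee_rot: [-2.869, 1.557, 1.055]
contact_force: [-0.1, -0.1, -0.1]
finger_gap: -0.0
```

```bash
python3 - <<'E'
from h import *
f=grab('side','side10'); s=st()
b=cv2.resize(f['color'][100:210,210:360,::-1],None,fx=5,fy=5,interpolation=cv2.INTER_CUBIC)
cv2.imwrite('pics/z16.png',b)
E
```

```text
t 14.2 p [462.6 130.6  69.6] F [ 0.3 -0.   0.1] jaw -2.359 gap -0.4 q6 0.18 wrist [ 0.007  0.012 -1.   ]
```

View pics/z16.png

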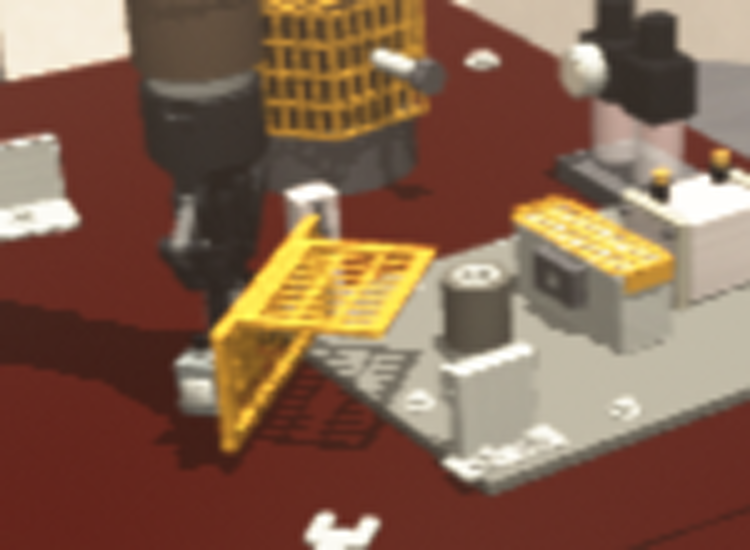

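drive_tool --motion '[{"hand": 0, "offset": [5.5, -6.5, 0], "turn": 0.06}, {"hand": 0, "offset": [11.5, -13, 0], "turn": 0.12}, {"hand": 0, "offset": [18, -19, 0], "turn": 0.18}, {"hand": 0, "offset": [24.5, -24.5, 0], "turn": 0.24}, {"hand": 0, "offset": [31.5, -29.5, 0], "turn": 0.3}]'

```text
t: 14.7
ee_pos: [494.0, 101.2, 69.6]
ee_rot: [-2.849, 1.557, 1.378]
contact_force: [-0.0, 0.9, -0.4]
finger_gap: 0.1
```

drive_tool --motion '[{"hand": 0, "offset": [7, -4.5, 0], "turn": 0.06}, {"hand": 0, "offset": [14, -8.5, 0], "turn": 0.11}, {"hand": 0, "offset": [20, -11.5, 0], "turn": 0.16}, {"hand": 0, "offset": [25, -13.5, 0], "turn": 0.2}, {"hand": 0, "offset": [28, -14.5, 0], "turn": 0.22}]'

```text
t: 15.2
ee_pos: [521.8, 86.6, 69.4]
ee_rot: [-2.79, 1.557, 1.657]
contact_force: [-0.3, -0.2, 0.1]
finger_gap: 0.1
```

```bash
python3 - <<'E'
from h import *
g=grab('top','top11'); s=st(); f=grab('side','side11')
b=cv2.resize(g['color'][150:250,140:280,::-1],None,fx=5,fy=5,interpolation=cv2.INTER_CUBIC)
cv2.imwrite('pics/z17.png',b)
for th in (.4,.35,.3,.25): print(th,tcp(th))
E
```

```text
t 15.25 p [522.3  86.6  69.4] F [ 0.9  0.5 -0.3] jaw -1.836 gap 0.2 q6 0.86 wrist [-0.001  0.013 -1.   ]
0.4 (array([512.12217917,  88.87500959]), 1.2368000000000001)
0.35 (array([518.75240356,  85.97126919]), 1.2868)
0.3 (array([525.51946842,  83.40253081]), 1.3368)
0.25 (array([532.40645963,  81.17521497]), 1.3868)
```

View pics/z17.png

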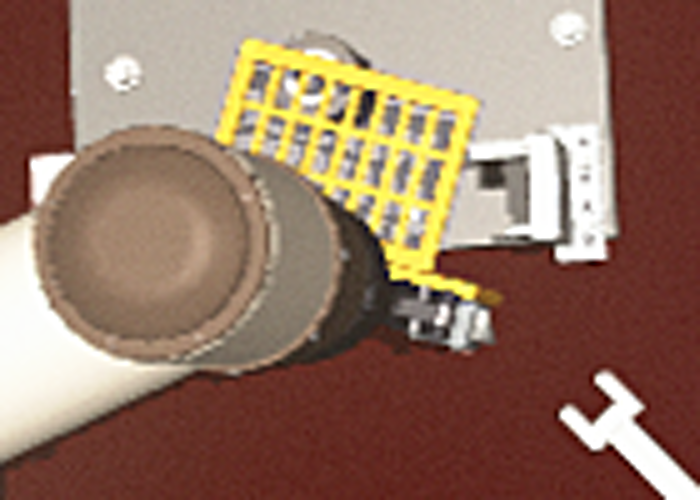

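drive_tool --motion '[{"hand": 0, "offset": [5, -2, 0], "turn": 0.04}, {"hand": 0, "offset": [10, -3.5, 0], "turn": 0.08}, {"hand": 0, "offset": [15, -4.5, 0], "turn": 0.11}, {"hand": 0, "offset": [19, -5.5, 0], "turn": 0.14}, {"hand": 0, "offset": [22, -6.5, 0], "turn": 0.16}]'

```text
t: 15.8
ee_pos: [543.9, 80.4, 69.3]
ee_rot: [-2.809, 1.557, 1.798]
contact_force: [-0.5, 0.3, -0.3]
finger_gap: -0.1
```

```bash
python3 - <<'E'
from h import *
g=grab('top','top12'); s=st(); f=grab('side','side12')
b=cv2.resize(g['color'][170:230,190:280,::-1],None,fx=7,fy=7,interpolation=cv2.INTER_CUBIC)
cv2.imwrite('pics/z18.png',b)
for th in (.2,.15,.1,.05,0,-.05): print(th,tcp(th))
E
```

```text
t 15.85 p [544.4  80.3  69.4] F [ 1.4 -1.4  0.6] jaw -1.676 gap 0.1 q6 1.05 wrist [-0.002  0.013 -1.   ]
0.2 (array([539.39616328,  79.29488879]), 1.4368)
0.15 (array([546.47110877,  77.76625211]), 1.4868000000000001)
0.1 (array([553.61361241,  76.59312573]), 1.5368)
0.05 (array([560.80582166,  75.77844185]), 1.5868)
0 (array([568.02975974,  75.32423675]), 1.6368)
-0.05 (array([575.26737058,  75.23164572]), 1.6868)
```

View pics/z18.png

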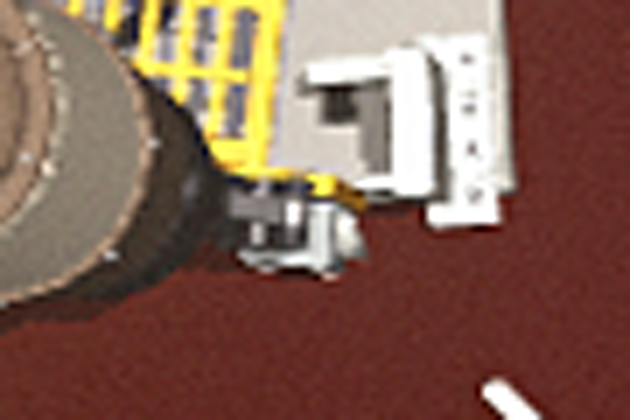

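drive_tool --motion '[{"hand": 0, "offset": [1.5, -0.3, 0], "turn": 0.01}, {"hand": 0, "offset": [3, -0.6, 0], "turn": 0.02}, {"hand": 0, "offset": [4.5, -0.9, 0], "turn": 0.03}, {"hand": 0, "offset": [6, -1.2, 0], "turn": 0.04}]'

```text
t: 16.3
ee_pos: [550.3, 79.2, 69.4]
ee_rot: [-2.854, 1.557, 1.792]
contact_force: [-0.5, 0.5, -1.2]
finger_gap: 0.2
```

drive_tool --motion '[{"hand": 0, "offset": [1, -0.2, 0], "turn": 0.007}, {"hand": 0, "offset": [2, -0.4, 0], "turn": 0.014}, {"hand": 0, "offset": [3, -0.6, 0], "turn": 0.02}, {"hand": 0, "offset": [4, -0.8, 0], "turn": 0.027}]'

```text
t: 16.7
ee_pos: [554.4, 78.4, 69.4]
ee_rot: [-2.86, 1.557, 1.815]
contact_force: [-0.7, -0.0, -0.4]
finger_gap: -0.1
```

drive_tool --motion '[{"hand": 0, "offset": [0.8, -0.1, 0], "turn": 0.005}, {"hand": 0, "offset": [1.6, -0.2, 0], "turn": 0.01}, {"hand": 0, "offset": [2.4, -0.3, 0], "turn": 0.016}, {"hand": 0, "offset": [3.2, -0.4, 0], "turn": 0.022}]'

```text
t: 17.1
ee_pos: [556.6, 77.9, 69.3]
ee_rot: [-2.702, 1.557, 1.995]
contact_force: [-4.4, 2.7, 3.2]
finger_gap: -0.2
```

drive_tool --motion '[{"hand": 0, "offset": [0.6, -0.1, 0], "turn": 0.004}, {"hand": 0, "offset": [1.2, -0.1, 0], "turn": 0.008}, {"hand": 0, "offset": [1.8, -0.2, 0], "turn": 0.012}, {"hand": 0, "offset": [2.4, -0.2, 0], "turn": 0.016}]'

```text
t: 17.5
ee_pos: [557.6, 77.6, 69.3]
ee_rot: [-2.516, 1.556, 2.196]
contact_force: [-5.7, 2.5, 4.6]
finger_gap: -0.2
```

drive_tool --motion '[{"hand": 0, "offset": [0.8, -0.1, 0], "turn": 0.003}, {"hand": 0, "offset": [1.6, -0.1, 0], "turn": 0.006}, {"hand": 0, "offset": [2.2, -0.2, 0], "turn": 0.009}, {"hand": 0, "offset": [2.8, -0.2, 0], "turn": 0.012}]'

```text
t: 17.9
ee_pos: [558.8, 77.4, 69.2]
ee_rot: [-2.333, 1.554, 2.392]
contact_force: [-7.7, 2.7, 5.4]
finger_gap: -0.1
```

drive_tool --motion '[{"hand": 0, "offset": [0.8, -0.1, 0], "turn": 0.003}, {"hand": 0, "offset": [1.6, -0.1, 0], "turn": 0.006}, {"hand": 0, "offset": [2.2, -0.2, 0], "turn": 0.009}, {"hand": 0, "offset": [2.8, -0.2, 0], "turn": 0.012}]'

```text
t: 18.3
ee_pos: [559.7, 77.1, 69.1]
ee_rot: [-2.181, 1.551, 2.556]
contact_force: [-7.9, 2.9, 5.7]
finger_gap: 0.1
```

drive_tool --motion '[{"hand": 0, "offset": [0.8, -0.1, 0], "turn": 0.003}, {"hand": 0, "offset": [1.6, -0.1, 0], "turn": 0.006}, {"hand": 0, "offset": [2.2, -0.1, 0], "turn": 0.009}, {"hand": 0, "offset": [2.8, -0.1, 0], "turn": 0.012}]'

```text
t: 18.7
ee_pos: [561.4, 76.8, 69.0]
ee_rot: [-2.1, 1.549, 2.648]
contact_force: [-4.1, 0.5, 2.1]
finger_gap: 0.2
```

drive_tool --motion '[{"hand": 0, "offset": [0.8, -0.1, 0], "turn": 0.003}, {"hand": 0, "offset": [1.6, -0.1, 0], "turn": 0.006}, {"hand": 0, "offset": [2.2, -0.1, 0], "turn": 0.009}, {"hand": 0, "offset": [2.8, -0.1, 0], "turn": 0.012}]'

```text
t: 19.1
ee_pos: [563.9, 76.6, 68.9]
ee_rot: [-2.075, 1.548, 2.686]
contact_force: [-5.5, 2.1, 3.0]
finger_gap: 0.0
```

```bash
python3 - <<'E'
from h import *
g=grab('top','top13'); s=st(); 
b=cv2.resize(g['color'][170:230,190:280,::-1],None,fx=7,fy=7,interpolation=cv2.INTER_CUBIC)
cv2.imwrite('pics/z19.png',b)
E
```

```text
t 19.15 p [563.9  76.6  68.9] F [-4.9  1.4  2.2] jaw -1.522 gap 0.1 q6 1.23 wrist [-0.02  0.01 -1.  ]
```

View pics/z19.png

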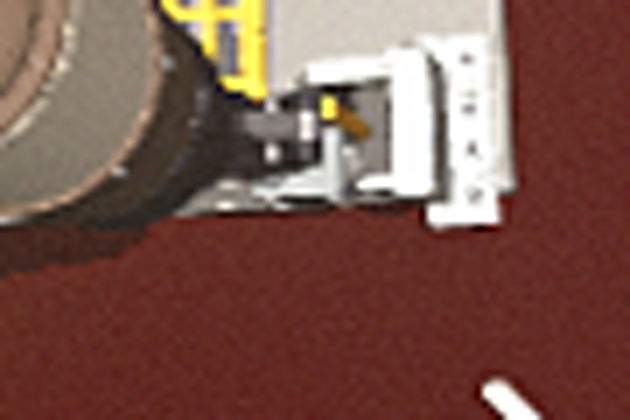

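drive_tool --motion '[{"hand": 0, "offset": [0.7, 0, 0], "turn": 0.003}, {"hand": 0, "offset": [1.4, -0.1, 0], "turn": 0.006}, {"hand": 0, "offset": [2.0, -0.1, 0], "turn": 0.008}, {"hand": 0, "offset": [2.5, -0.1, 0], "turn": 0.01}]'

```text
t: 19.55
ee_pos: [564.1, 76.4, 68.8]
ee_rot: [-1.972, 1.544, 2.799]
contact_force: [-9.8, 2.3, 6.3]
finger_gap: 0.1
```

drive_tool --motion '[{"hand": 0, "offset": [0.7, 0, 0], "turn": 0.002}, {"hand": 0, "offset": [1.4, -0.1, 0], "turn": 0.004}, {"hand": 0, "offset": [2.0, -0.1, 0], "turn": 0.006}, {"hand": 0, "offset": [2.5, -0.1, 0], "turn": 0.008}]'

```text
t: 19.95
ee_pos: [564.1, 76.1, 68.7]
ee_rot: [-1.889, 1.539, 2.889]
contact_force: [-9.9, 3.5, 7.4]
finger_gap: 0.3
```

drive_tool --motion '[{"hand": 0, "offset": [0.9, 0, 0], "turn": 0}, {"hand": 0, "offset": [1.8, 0, 0], "turn": 0}, {"hand": 0, "offset": [2.5, 0, -0.3], "turn": 0}, {"hand": 0, "offset": [3.0, 0, -0.3], "turn": 0}, {"hand": 0, "offset": [3.3, 0, -0.3], "turn": 0}]'

```text
t: 20.45
ee_pos: [564.0, 75.7, 68.4]
ee_rot: [-1.813, 1.532, 2.965]
contact_force: [-12.4, 3.9, 8.2]
finger_gap: -0.3
```

drive_tool --motion '[{"hand": 0, "offset": [-1, 0, 0], "turn": 0}, {"hand": 0, "offset": [-3, 0, 0], "turn": 0}, {"hand": 0, "offset": [-8, 0, 0], "turn": 0}, {"hand": 0, "offset": [-18, 0, 0], "turn": 0}, {"hand": 0, "offset": [-30, 0, 0], "turn": 0}]'

```text
t: 20.95
ee_pos: [533.5, 75.6, 68.2]
ee_rot: [-1.816, 1.533, 2.962]
contact_force: [0.8, -0.1, -0.5]
finger_gap: 0.1
```

```bash
python3 - <<'E'
from h import *
g=grab('top','top14'); f=grab('side','side14');s=st(); 
b=cv2.resize(g['color'][170:230,190:280,::-1],None,fx=7,fy=7,interpolation=cv2.INTER_CUBIC)
cv2.imwrite('pics/z20.png',b)
b=cv2.resize(f['color'][110:200,220:360,::-1],None,fx=5,fy=5,interpolation=cv2.INTER_CUBIC)
cv2.imwrite('pics/z21.png',b)
E
```

```text
t 21.05 p [532.   75.4  68.3] F [ 0.1 -1.3 -0.1] jaw -1.505 gap 0.1 q6 1.23 wrist [-0.039  0.006 -0.999]
```

View pics/z20.png

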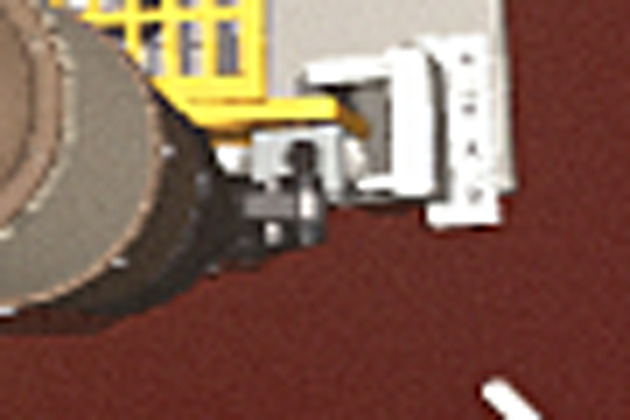

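View pics/z21.png

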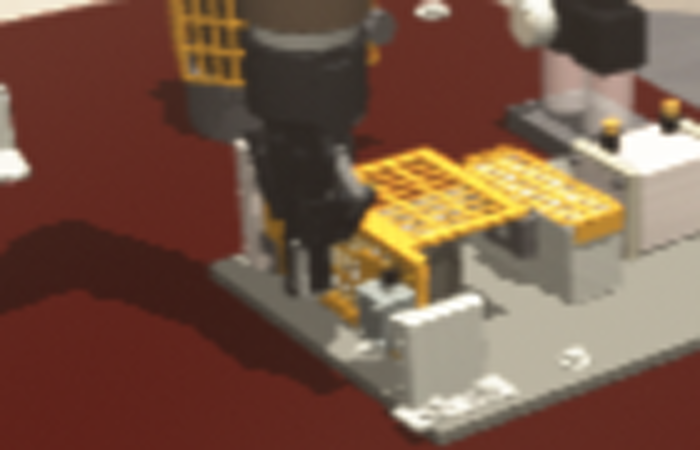

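```bash
python3 - <<'E'
from h import *
a=load('top14')['color'];b=load('top12')['color'];
z=lambda i,c,w:cv2.resize(i[c[1]:c[1]+w,c[0]:c[0]+w,::-1],(390,390),interpolation=cv2.INTER_CUBIC)
cv2.imwrite('pics/z22.png',np.hstack([z(a,(226,178),26),z(b,(224,186),26)]))
c=load('side14')['color'];d=load('side12')['color']
cv2.imwrite('pics/z23.png',np.hstack([z(c,(280,158),40),z(d,(270,160),40)]))
E
```

```text
(no output)
```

View pics/z22.png

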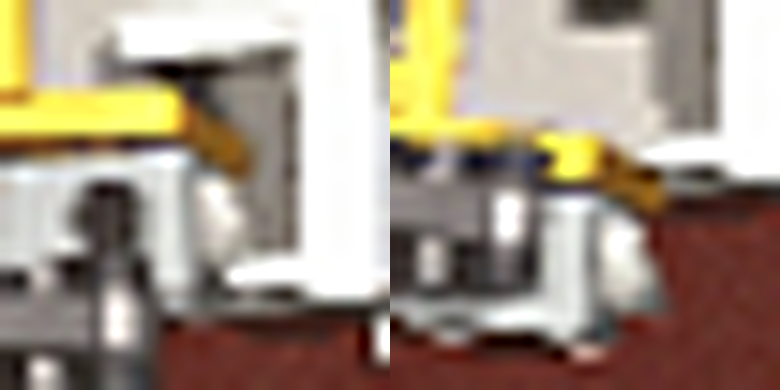

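View pics/z23.png

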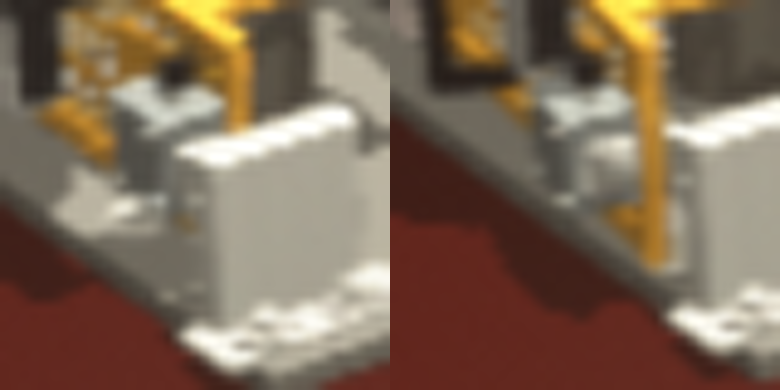

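drive_tool --motion '[{"hand": 0, "offset": [10, 0, 2], "turn": 0}, {"hand": 0, "offset": [20, 0, 2], "turn": 0}, {"hand": 0, "offset": [25, 0, 2], "turn": 0}, {"hand": 0, "offset": [27, 0, 2], "turn": 0}, {"hand": 0, "offset": [27, 0, 2], "turn": 0}]'

```text
t: 21.55
ee_pos: [559.4, 75.3, 69.9]
ee_rot: [-1.795, 1.531, 2.983]
contact_force: [0.0, -0.7, 0.6]
finger_gap: -0.1
```

drive_tool --motion '[{"hand": 0, "offset": [0.7, 0, 0], "turn": 0}, {"hand": 0, "offset": [1.4, 0, 0], "turn": 0}, {"hand": 0, "offset": [2.1, 0, 0], "turn": 0}, {"hand": 0, "offset": [2.8, 0, 0], "turn": 0}]'

```text
t: 21.95
ee_pos: [562.2, 75.3, 70.0]
ee_rot: [-1.795, 1.531, 2.983]
contact_force: [-1.1, -0.0, -0.5]
finger_gap: 0.1
```

drive_tool --motion '[{"hand": 0, "offset": [0.7, 0, 0.3], "turn": 0}, {"hand": 0, "offset": [1.4, 0.2, 0.7], "turn": 0}, {"hand": 0, "offset": [2.1, 0.4, 1.2], "turn": 0}, {"hand": 0, "offset": [2.8, 0.6, 1.6], "turn": 0}]'

```text
t: 22.35
ee_pos: [563.5, 75.5, 70.9]
ee_rot: [-1.765, 1.527, 3.012]
contact_force: [-3.4, 0.0, -3.0]
finger_gap: -0.1
```

drive_tool --motion '[{"hand": 0, "offset": [0.8, 0.1, 0.2], "turn": 0}, {"hand": 0, "offset": [1.6, 0.2, 0.4], "turn": 0}, {"hand": 0, "offset": [2.4, 0.4, 0.7], "turn": 0}, {"hand": 0, "offset": [3.0, 0.5, 1.0], "turn": 0}, {"hand": 0, "offset": [3.4, 0.6, 1.2], "turn": 0}]'

```text
t: 22.85
ee_pos: [563.4, 75.4, 70.9]
ee_rot: [-1.715, 1.519, 3.061]
contact_force: [-7.5, 0.6, -0.2]
finger_gap: -0.1
```

drive_tool --motion '[{"hand": 0, "offset": [1.5, 0.2, 0.5], "turn": 0}, {"hand": 0, "offset": [2.7, 0.4, 0.9], "turn": 0}, {"hand": 0, "offset": [3.7, 0.5, 1.3], "turn": 0}, {"hand": 0, "offset": [4.5, 0.7, 1.6], "turn": 0}, {"hand": 0, "offset": [5.2, 0.8, 1.9], "turn": 0}]'

```text
t: 23.35
ee_pos: [563.4, 75.4, 71.0]
ee_rot: [-1.667, 1.508, 3.108]
contact_force: [-12.0, 1.2, 0.3]
finger_gap: -0.3
```

```bash
python3 - <<'E'
from h import *
st()
E
```

```text
t 23.35 p [563.4  75.4  71. ] F [-12.    1.2   0.3] jaw -1.509 gap -0.3 q6 1.25 wrist [-0.063  0.002 -0.998]
```

drive_tool --motion '[{"hand": 0, "offset": [2.5, 0.3, 0.9], "turn": 0}, {"hand": 0, "offset": [4.3, 0.6, 1.6], "turn": 0}, {"hand": 0, "offset": [5.4, 0.8, 2.0], "turn": 0}, {"hand": 0, "offset": [6.1, 0.9, 2.2], "turn": 0}, {"hand": 0, "offset": [6.6, 1.0, 2.4], "turn": 0}]'

```text
t: 23.85
ee_pos: [563.3, 75.3, 71.3]
ee_rot: [-1.627, 1.492, -3.137]
contact_force: [-13.9, 0.8, -0.4]
finger_gap: -0.4
```

```bash
python3 - <<'E'
from h import *
g=grab('top','top15');st()
E
```

```text
t 23.9 p [563.3  75.3  71.2] F [-14.    2.3  -0. ] jaw -1.511 gap 0.2 q6 1.25 wrist [-0.078 -0.    -0.997]
```

drive_tool --motion '[{"hand": 0, "offset": [3, 0.4, 1.1], "turn": 0}, {"hand": 0, "offset": [5, 0.7, 1.8], "turn": 0}, {"hand": 0, "offset": [6.4, 0.9, 2.2], "turn": 0}, {"hand": 0, "offset": [7.3, 1.0, 2.4], "turn": 0}, {"hand": 0, "offset": [7.8, 1.0, 2.5], "turn": 0}]'

```text
t: 24.4
ee_pos: [563.1, 75.2, 71.4]
ee_rot: [-1.596, 1.474, -3.109]
contact_force: [-16.8, 3.4, 2.1]
finger_gap: 0.3
```

drive_tool --motion '[{"hand": 0, "offset": [-1, 0, 0], "turn": 0}, {"hand": 0, "offset": [-3, 0, 0], "turn": 0}, {"hand": 0, "offset": [-8, 0, 0], "turn": 0}, {"hand": 0, "offset": [-18, 0, 0], "turn": 0}, {"hand": 0, "offset": [-32, 0, 5], "turn": 0}]'

```text
t: 24.9
ee_pos: [530.6, 75.1, 76.2]
ee_rot: [-1.596, 1.474, -3.109]
contact_force: [-1.0, -0.3, 0.1]
finger_gap: 0.0
```

```bash
python3 - <<'E'
from h import *
g=grab('top','top16');f=grab('side','side16');st()
a=load('top14')['color'];b=g['color'];
z=lambda i,c,w:cv2.resize(i[c[1]:c[1]+w,c[0]:c[0]+w,::-1],(390,390),interpolation=cv2.INTER_CUBIC)
cv2.imwrite('pics/z24.png',np.hstack([z(a,(226,178),26),z(b,(226,178),26)]))
m=lambda i:i[178:204,226:252].astype(float)
print(cv2.phaseCorrelate(m(a)[:,:,0].copy()[:12,:14],m(b)[:,:,0].copy()[:12,:14]), abs(m(a)-m(b))[:12].mean())
E
```

```text
t 25.0 p [529.5  75.1  77.4] F [ 0.4 -0.8 -0.3] jaw -1.513 gap 0.3 q6 1.24 wrist [-0.096 -0.003 -0.995]
((0.6256852166087725, 0.05705960046943037), 0.9755770580016567) 1.9978632478632479
```

View pics/z24.png

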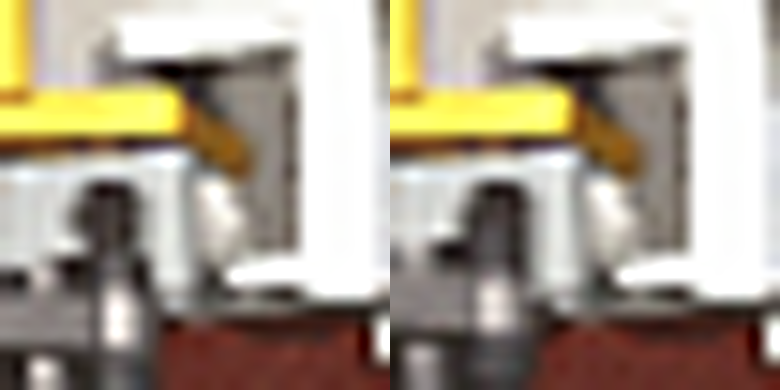

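The guard sits in exactly the same place before and after a 16 N push. The bolt, at (605,215) in the right panel, lies behind the strike at (650,275). I'll back off clear and do a final check.

drive_tool --motion '[{"hand": 0, "offset": [-20, 0, 10], "turn": 0}, {"hand": 0, "offset": [-50, 0, 30], "turn": 0}, {"hand": 0, "offset": [-85, 0, 65], "turn": 0}, {"hand": 0, "offset": [-110, 0, 100], "turn": 0}, {"hand": 0, "offset": [-120, 0, 120], "turn": 0}]'

```text
t: 25.5
ee_pos: [408.4, 75.1, 200.3]
ee_rot: [-1.62, 1.479, -3.131]
contact_force: [0.6, 0.7, 0.3]
finger_gap: -0.1
```

```bash
python3 - <<'E'
from h import *
g=grab('top','top17');f=grab('side','side17');st()
b=cv2.resize(g['color'][120:230,140:280,::-1],None,fx=2.8,fy=2.8,interpolation=cv2.INTER_CUBIC)
a=cv2.resize(f['color'][110:220,220:360,::-1],None,fx=2.8,fy=2.8,interpolation=cv2.INTER_CUBIC)
cv2.imwrite('pics/z25.png',np.hstack([a,b]))
d=abs(load('top0')['color'].astype(int)-g['color']).sum(2)
print('diff bystander regions',[(n,int(d[v-14:v+14,u-14:u+14].mean())) for n,u,v in(('big',331,224),('slim',358,184),('wrench',278,250),('knob',328,128),('coil',390,151),('jar',433,200),('offcut',362,282),('r2',428,238))])
E
```

```text
t 25.6 p [410.1  75.7 201. ] F [ 0.5  0.4 -0.6] jaw -1.511 gap 0.2 q6 1.12 wrist [-0.088  0.001 -0.996]
diff bystander regions [('big', 11), ('slim', 12), ('wrench', 12), ('knob', 12), ('coil', 14), ('jar', 16), ('offcut', 118), ('r2', 14)]
```

View pics/z25.png

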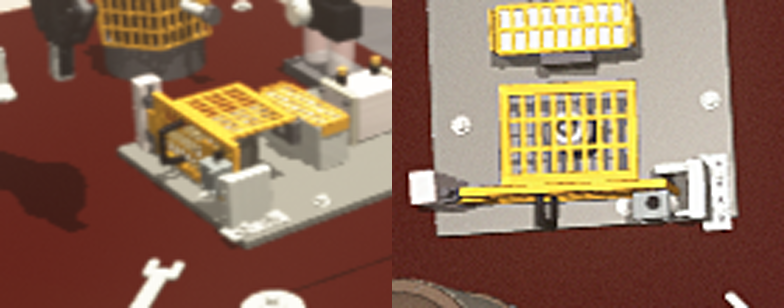

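The guard is shut square, the roller is visible under its top at (570,130), and the latch case is at the keeper. The bystanders haven't moved; the offcut difference comes from the arm's shadow in the first picture. I'll hand it in.

```bash
python3 - <<'E'
from h import *
workorder.close_job(); st()
E
```

```text
the job is handed in; nothing more can be done
the job is handed in; nothing more can be done
```

The roller is on its spindle, the guard is shut, and by every check I had the latch has snapped in. I handed the job in at about 25.6 s.

- **Roller:** I took the leftmost open-bore roller and lowered it slowly until the contact reading changed by about 8 N at the shoulder. The picture after release shows it seated and upright.
- **Guard:** I swung it shut at about 0.6 rad/s or less, slowing to about 0.1 rad/s or less once it was within 0.1 rad of shut. Riding over the strike took about 8 N (about 10 N with friction), then the force dropped as the bolt passed.
- **Latch check:** I then pushed again, building up to a reading of 16.8 N (17.3 N in all). The guard sat in the same place before and after that push. The top view shows the bolt sprung out behind the strike, as far as the 2–3 mm per pixel picture can tell. The bolt and buffer joint values can't be read directly, so this is inferred from the force and the pictures.
- **Bystanders:** The last pictures show the seven bystanders where they started. The image difference at the offcut was large; I put that down to the arm's shadow in the first picture and did not check it further. The gripper ended clear of everything.
- **Unexpected:**
  - The tool met something on the guard early in the swing, about 11 N upward, so I raised it 8 mm.
  - It also tilted about 0.1 rad during the final pushes.
  - The hinge axis measured about 22 mm to the right of the hinge post's centre, and I used the measured position.

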